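Put the sockets back on the rail by size

ROBOT

A 6-joint arm with a two-finger parallel gripper is mounted at the origin on a cart in front of the work surface, level with it; the furniture and walls round the work are solid. World frame = base frame: x ahead of the robot, y to its left, z up, the work surface at z = 0. Lengths are in m, angles in degrees, forces in N, time in s.
With the tool pointing down it reaches from about 0.375 to 0.925 m from the base axis. Payload 5.7 kg.
Tool frame: the origin (TCP) lies on the centre line of the jaws, within the pads' length; the fingertips stand 17 mm ahead of it and the grasp point (between the pads) lies 2 mm behind it; x points along the fingers, z is the direction in which the jaws open and shut, and the axes are right-handed (so a half turn about x gives the same grasp; the last joint's range is limited). The gripper opens to 85 mm and grips with 20 to 120 N. Pads are 22 mm wide; open, the fingers measure 114 mm over their backs; the gripper's body (76 mm by 85 mm) begins 54 mm behind the grasp point. The pads swing forward as they close: fully open they stand 13 mm farther back than shut.
Start: joints at [65.254, 20.558, 86.54, -0, 72.909, -6.595], TCP at [0.187, 0.57, 0.248] pointing down, gripper open.
Joint ranges: [-170.27, 170.27], [-57.76, 135], [12.27, 136.19], [-55.21, 235.2], [11.17, 155.16], [-170.74, 170.74]. Speed limits (degrees/s): [136.94, 136.94, 180, 180, 180, 180].

INTERFACE

Orientations are given as a 3x3 rotation matrix whose columns are the frame's x, y, z axes.
In Python, from plant import telemetry, snapshot, camera_params, order gives the robot as it stands.
- The arm moves only by the shell command python3 -m creep 'ROWS' [OPENING] [FORCE]. ROWS is JSON, a list of rows, each a list of 2 entries, a list of its own where there are three numbers: the shift along the tool's x, y, z in cm, then the turn about the tool's x in rad. In form: [[[x, y, z], yaw], ...]. A call has 1 to 12 rows; each row shifts and turns the pose as measured when the row begins, along the tool's axes as they then stand; what a row does not reach is not made up. A row lasts 1/10 s, in which the tool goes at most 50 mm and 8.59 degrees, less where a joint would pass 70% of its speed; a pose out of reach is approached as far as the arm can. A call with a gripper value outside its range is refused whole. OPENING is the opening, from -1 (shut) to 1 (fully open), set as the call begins (- or left out, the last holds). The fingers move at their own pace and stop on an object; FORCE is the grip in N (left out, the last holds). Time passes only in rows, so rows that do not move let the fingers close. It gives the time, the measured TCP pose, the force and the opening at its end, in the units of the state.
- telemetry.observe(): the state, without advancing time (a new reading comes with each control period).
- snapshot(name): name is "scene" or "top" or "wrist"; returns (picture, depth): 400x640x3 uint8, red, green, blue; 400x640 float32, m along the optical axis (not along the pixel's ray), 0 where there is no reading.
- camera_params(name): a dict with "intrinsics" (3x3 intrinsics, pixels), "T" (4x4, takes a point from camera to world coordinates); the wrist camera has in their place "T_tool_cam" (4x4, takes a point from camera to tool coordinates, whose origin is the TCP and whose axes are the tool frame's). Camera axes: x right, y down, z forward; pixel columns grow to the right and rows downward; lengths in m; the calibration is good to about 2 mm. A picture is of the moment at which its call begins: read the wrist's pose just before it. camera_params takes no time and is no camera call.
- order.finish_job(): hands the job in, once; it reports no verdict.
The state is a dict: "time_s": time; "joint_pos": joint angles; "qd": joint speeds; "joint_torque": joint torques, N m; "eef_pos": TCP position; "orientation": TCP orientation; "force": force on the tool from outside, world axes, zero at the start; "ft_torque": the same for the moment, N m; "gripper_width": finger opening in m.
Only numpy, scipy, OpenCV 4.12 (cv2) and the standard library are available. Lean on these libraries where they do the work, as an engineer would, in place of code of your own. Each camera call takes 0.05 s, during which the arm holds its last target.

TASK

Put the four loose wrench sockets back on the socket rail, one standing upright in the middle of each seat, in order of size: the smallest on the seat next to the upright stop block, the largest at the other end. Leave the little clear cup that stands among them where it is, and upright.

Things in the scene. Friction and masses are not known exactly. Their poses are not given: they have to be found in the camera images.
- socket_24_center (a point): centre (half-way up, on the axis) of a loose steel wrench socket, a plain round upright cylinder 24 mm in diameter and 50 mm tall, mouth up, standing on the worktable at the start; its z axis points up. It may be gripped across its diameter from above
- socket_32_center (a point): centre (half-way up, on the axis) of a loose steel wrench socket, a plain round upright cylinder 32 mm in diameter and 54 mm tall, mouth up, standing on the worktable at the start; its z axis points up. It may be gripped across its diameter from above
- socket_40_center (a point): centre (half-way up, on the axis) of a loose steel wrench socket, a plain round upright cylinder 40 mm in diameter and 58 mm tall, mouth up, standing on the worktable at the start; its z axis points up. It may be gripped across its diameter from above
- socket_48_center (a point): centre (half-way up, on the axis) of a loose steel wrench socket, a plain round upright cylinder 48 mm in diameter and 62 mm tall, mouth up, standing on the worktable at the start; its z axis points up. It may be gripped across its diameter from above
- seat_a: end seat of the socket rail: a flat round black rubber pad 56 mm in diameter; origin at the centre of its upper face, 10 mm above the table. The four seats a, b, c, d stand in this order in a straight row, 70 mm from centre to centre, on a fixed aluminium bar 44 mm wide, 336 mm long and 8 mm thick that lies on the table; its x axis points across the bar, its y axis along the bar from seat d towards seat a
- seat_b: inner seat of the socket rail: a flat round black rubber pad 56 mm in diameter; origin at the centre of its upper face, 10 mm above the table. The four seats a, b, c, d stand in this order in a straight row, 70 mm from centre to centre, on a fixed aluminium bar 44 mm wide, 336 mm long and 8 mm thick that lies on the table; its x axis points across the bar, its y axis along the bar from seat d towards seat a
- seat_c: inner seat of the socket rail: a flat round black rubber pad 56 mm in diameter; origin at the centre of its upper face, 10 mm above the table. The four seats a, b, c, d stand in this order in a straight row, 70 mm from centre to centre, on a fixed aluminium bar 44 mm wide, 336 mm long and 8 mm thick that lies on the table; its x axis points across the bar, its y axis along the bar from seat d towards seat a
- seat_d: end seat of the socket rail: a flat round black rubber pad 56 mm in diameter; origin at the centre of its upper face, 10 mm above the table. The four seats a, b, c, d stand in this order in a straight row, 70 mm from centre to centre, on a fixed aluminium bar 44 mm wide, 336 mm long and 8 mm thick that lies on the table; its x axis points across the bar, its y axis along the bar from seat d towards seat a
- stop_block: small dark grey steel upright block fixed on one end of the bar, 44 mm across the bar, 22 mm along it and 36 mm tall, origin at the centre of its underside on the bar, 48 mm beyond the centre of the end seat (seat a or seat d, it differs from start to start); the other end has only a flat bare plate 4 mm thick. Its z axis points up
- dose_cup_center (a point): centre (half-way up) of a loose, light, clear plastic dosing cup, 51 mm in diameter at the rim and 35 mm tall, that stands among the sockets; it is to be left alone; its z axis points up
Things that resemble listed ones, but are neither listed nor needed, are in the scene too. What is shaped like the part that bears socket_32_center but red or yellow is not meant.

How it is judged:
By the outcome, as a careful person would: the job done as asked, in the order asked, and still so for the second after the job is handed in, with the robot touching nothing.
It also fails if it takes over 91 s, if anything falls off the work surface, if the arm or the gripper's body presses on something with over 40 N, if the wrist force passes 120 N, or if a joint passes its speed limit or range.

## Working session

There is one attempt and no reset: what is moved stays moved. The work goes in short steps, Python scripts to look and compute and a shell command to move; the robot and the scene stay as the last step left them, time stands still between calls to the robot, and variables do not carry over. Pictures are saved under pics/ and viewed, and the job is handed in when it is done.

```bash
mkdir -p pics; ls; python3 - <<'E'
from plant import telemetry, snapshot, camera_params
import cv2, numpy as np
s=telemetry.observe(); print(s)
for n in ("scene","top"):
    p,d=snapshot(n); cv2.imwrite(f"pics/{n}0.png",p[:,:,::-1]); np.save(f"{n}0_d.npy",d); np.save(f"{n}0.npy",p)
    print(n,camera_params(n))
print(camera_params("wrist"))
E
```

```text
pics
{'time_s': 0.0, 'joint_pos': array([ 6.52547677e+01,  2.05969548e+01,  8.66006122e+01,  8.70851433e-04,
        7.29079019e+01, -6.59557932e+00]), 'qd': array([-0.00730962, -0.05768588,  0.06948291, -0.02732717,  0.01129967,
        0.03936851]), 'joint_torque': array([-5.85497710e-04, -5.27630925e+01, -2.78620219e+01, -4.96330849e-04,
        1.33269344e-02, -2.23553178e-05]), 'eef_pos': array([0.18663242, 0.56954048, 0.24745295]), 'orientation': array([[-7.83714698e-04, -9.50244656e-01,  3.11503580e-01],
       [-1.66567342e-03,  3.11504484e-01,  9.50243223e-01],
       [-9.99998306e-01,  2.25856347e-04, -1.82692791e-03]]), 'force': array([ 0.60882113, -0.2616566 ,  0.09647456]), 'ft_torque': array([-0.0046598 , -0.01315739, -0.03285621]), 'gripper_width': 0.08519796984100104}
scene {'intrinsics': array([[402.76195848,   0.        , 327.48771307],
       [  0.        , 402.76195848, 197.27819759],
       [  0.        ,   0.        ,   1.        ]]), 'T': array([[-0.59393912, -0.34877766,  0.72497618, -0.07788913],
       [-0.80410974,  0.28578297, -0.52128266,  0.52042836],
  
[... 372 characters left out ...]
.99960944, -0.02379707,  0.01465127,  0.06432032],
       [-0.01008316, -0.18183139, -0.98327803,  1.12190753],
       [ 0.        ,  0.        ,  0.        ,  1.        ]])}
{'intrinsics': array([[344.4224927 ,   0.        , 313.97598168],
       [  0.        , 344.4224927 , 198.64246927],
       [  0.        ,   0.        ,   1.        ]]), 'T_tool_cam': array([[-6.93790619e-06, -3.03973540e-01,  9.52680475e-01,
        -1.25876605e-01],
       [ 1.05198805e-03, -9.52679950e-01, -3.03973364e-01,
         7.82055597e-02],
       [ 9.99999447e-01,  1.00009953e-03,  3.26386134e-04,
         4.58647645e-04],
       [ 0.00000000e+00,  0.00000000e+00,  0.00000000e+00,
         1.00000000e+00]])}
```

View pics/scene0.png

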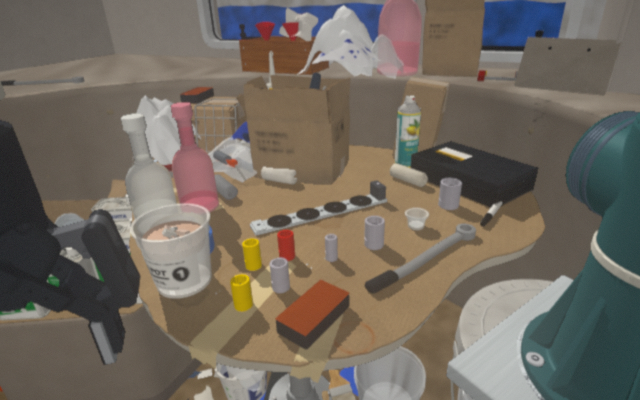

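View pics/top0.png

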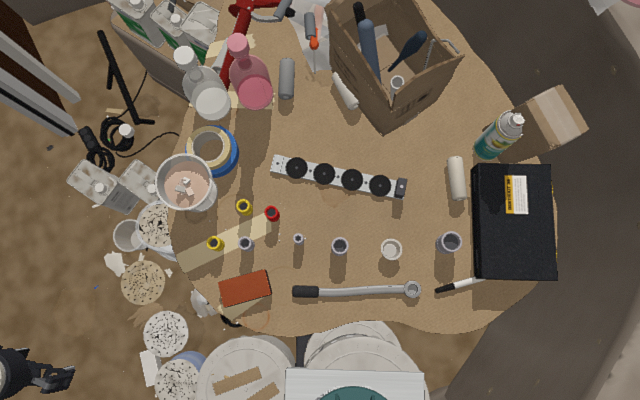

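Top view: the grey cylinders are at (246,243), (298,238), (340,245) and (450,241). The cup is at (390,249), and the rail runs (297,168)–(380,185) with the stop block at (400,187). The red and yellow cylinders are decoys. I'll enlarge and measure.

```bash
cat > h.py <<'E'
import numpy as np, cv2
from plant import camera_params
def ray(n,u,v,z,P=None):
    P=P or camera_params(n);K=P["intrinsics"];T=P["T"]
    r=T[:3,:3]@np.linalg.solve(K,[u,v,1.]);o=T[:3,3]
    return o+r*(z-o[2])/r[2]
def proj(n,p,P=None):
    P=P or camera_params(n);K=P["intrinsics"];T=P["T"]
    c=T[:3,:3].T@(np.array(p)-T[:3,3]);q=K@c;return q[:2]/q[2]
def cloud(n,d):
    P=camera_params(n);K=P["intrinsics"];T=P["T"]
    v,u=np.mgrid[:400,:640];pc=np.stack([(u-K[0,2])/K[0,0]*d,(v-K[1,2])/K[1,1]*d,d],-1)
    return pc@T[:3,:3].T+T[:3,3]
E
python3 - <<'E'
from h import *
p=np.load("top0.npy");d=np.load("top0_d.npy")
W=cloud("top",d)
print("table z",np.median(W[205:225,300:420,2]))
for r,name in (((225,260,235,460),0),):
    pass
c=p[150:262,225:475];cv2.imwrite("pics/crop0.png",cv2.resize(c[:,:,::-1],None,fx=3.2,fy=3.2,interpolation=cv2.INTER_CUBIC))
z=W[...,2]
for nm,(u,v) in dict(A=(246,243),B=(298,238),C=(340,245),D=(450,241),cup=(390,249)).items():
    sl=(slice(v-15,v+16),slice(u-15,u+16))
    zz=z[sl];m=(zz>0.03)&(zz<0.075)
    pts=W[sl][m]
    top=np.percentile(pts[:,2],85)
    t=pts[pts[:,2]>top-0.006]
    mn,mx=t.min(0),t.max(0)
    print(nm,"top",top.round(4),"ctr",((mn+mx)/2)[:2].round(4),"ext",(mx-mn)[:2].round(4),len(t))
g=p.astype(int).max(2)
for i in range(150,200): pass
m=(g<50).astype(np.uint8);m[:150]=0;m[205:]=0;m[:,:270]=0;m[:,410:]=0
n,l,st,ce=cv2.connectedComponentsWithStats(m)
for i in range(1,n):
    if st[i,4]>60: print(st[i],ce[i].round(1),ray("top",*ce[i],0.010).round(4))
E
```

```text
table z 0.00021990512287528574
A top 0.0548 ctr [0.4311 0.2585] ext [0.0306 0.0307] 84
B top 0.0508 ctr [0.4454 0.1363] ext [0.0234 0.0217] 55
C top 0.0586 ctr [0.4296 0.0391] ext [0.039 0.039] 100
D top 0.0622 ctr [ 0.4456 -0.2142] ext [0.0463 0.0469] 148
cup top 0.0362 ctr [ 0.4266 -0.0819] ext [0.0478 0.0477] 144
[286 158  21  21 319] [296.2 167.6] [0.6238 0.1486 0.01  ]
[314 164  21  21 323] [323.9 173.5] [0.6104 0.0799 0.01  ]
[342 169  20  21 330] [351.6 179.3] [0.5974 0.0113 0.01  ]
[370 175  21  21 333] [379.6 185.2] [ 0.5841 -0.0574  0.01  ]
```

View pics/crop0.png

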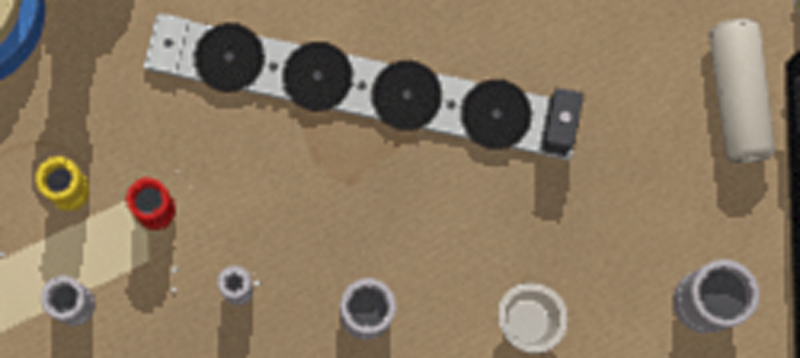

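All sizes check out by height and diameter: (246,243) is 32, (298,238) is 24, (340,245) is 40, (450,241) is 48. The seat spacing measures 70 mm. The seat at (380,185) is beside the stop block. Next I cross-check with the scene camera and look at obstacle heights.

```bash
cat >> h.py <<'E'
S={'32':(.4311,.2585),'24':(.4454,.1363),'40':(.4296,.0391),'48':(.4456,-.2142)}
SEAT={'24':(.5841,-.0574),'32':(.5974,.0113),'40':(.6104,.0799),'48':(.6238,.1486)}
def delta(x,y,z):
    from plant import telemetry
    s=telemetry.observe();R=s["orientation"]
    zt=R[:2,2];ang=np.degrees(np.arctan2(zt[1],zt[0]))
    print("t",round(s["time_s"],2),"pos",s["eef_pos"].round(4),"F",s["force"].round(1),"w",round(s["gripper_width"],4),"tilt",R[2,0].round(4))
    print("tool delta cm",(100*R.T@(np.array([x,y,z])-s["eef_pos"])).round(2),"yaw to bar-cross rad",round(np.radians(ang+10.9),3), "q",s["joint_pos"].round(0))
E
python3 - <<'E'
from h import *
d=np.load("top0_d.npy");W=cloud("top",d);z=W[...,2]
ok=d>0
for x in np.arange(.30,.74,.04):
    print(round(x,2),[ (lambda m: round(float(z[m].max())*100) if m.any() else -9)(ok&(abs(W[...,0]-x)<.02)&(abs(W[...,1]-y)<.02)) for y in np.arange(.44,-.34,-.04)])
sc=np.load("scene0.npy").copy()
h=dict(zip(S,(.054,.050,.058,.062)))
for k in S:
    u=proj("scene",(*S[k],h[k]));cv2.circle(sc,tuple(int(round(a)) for a in u),2,(255,0,0),-1)
    u=proj("scene",(*SEAT[k],.01));cv2.circle(sc,tuple(int(round(a)) for a in u),2,(255,0,0),-1)
cv2.imwrite("pics/chk0.png",cv2.resize(sc[160:310,225:485,::-1],None,fx=3,fy=3,interpolation=cv2.INTER_CUBIC))
delta(.4311,.2585,.15)
E
```

```text
0.3 [-9, -9, 0, 4, 4, 4, 4, 2, 2, 2, 2, 2, 1, 1, 2, 1, 1, 1, 1, 1]
0.34 [-9, 1, 1, 4, 4, 4, 4, 3, 2, 2, 2, 2, 2, 2, 2, 2, 2, 2, 2, 1]
0.38 [1, 1, 1, 0, 1, 4, 3, 1, 1, 1, 1, 1, 1, 1, 1, 1, 1, 1, 7, 7]
0.42 [0, 1, 6, 6, 6, 6, 1, 5, 6, 1, 6, 6, 4, 4, 4, 1, 7, 7, 7, 7]
0.46 [1, 1, 6, 6, 6, 6, 1, 5, 5, 1, 6, 1, 1, 4, 4, 1, 7, 7, 7, 7]
0.5 [13, 13, 13, 13, 6, 6, 6, 1, 1, 1, 1, 1, 1, 1, 1, 1, 1, 1, 7, 7]
0.54 [13, 12, 12, 13, 6, 6, 1, 1, 1, 1, 1, 0, 1, 5, 5, 1, 1, 4, 7, 7]
0.58 [13, 12, 13, 13, 1, 1, 1, 1, 1, 2, 2, 2, 2, 5, 5, 1, 1, 4, 7, 7]
0.62 [13, 13, 13, 6, 4, 1, 2, 2, 2, 2, 2, 2, 1, 1, 1, 1, 1, 4, 7, 7]
0.66 [3, 7, 0, 6, 4, 1, 2, 1, 2, 1, 1, 1, 1, 1, 1, 1, 3, 4, 18, 24]
0.7 [0, 7, 7, 7, 4, 1, 1, 1, 1, 1, 1, 1, 26, 26, 1, 1, 1, 1, 18, 24]
t 0.1 pos [0.1867 0.5696 0.2475] F [-0.4 -0.  -0.5] w 0.0854 tilt -1.0
tool delta cm [  9.78 -32.92 -21.93] yaw to bar-cross rad 1.444 q [65. 21. 87. -0. 73. -7.]
```

View pics/chk0.png

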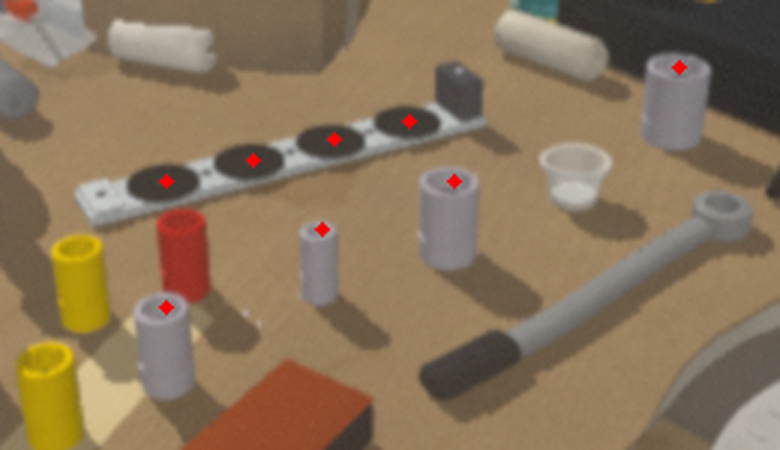

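The scene camera (red dots) agrees with all eight points to within 1–2 px. Now I turn the jaws across the bar.

```bash
python3 -m creep '[[[0,0,0],0.15],[[0,0,0],0.15],[[0,0,0],0.15],[[0,0,0],0.15],[[0,0,0],0.15],[[0,0,0],0.15],[[0,0,0],0.15],[[0,0,0],0.15],[[0,0,0],0.15],[[0,0,0],0.15]]' 1 60; python3 -c "
from h import *
delta(.4311,.2585,.15)"
```

```text
time_s: 1.1
eef_pos: [0.185, 0.566, 0.2424]
orientation: [[-0.005, 0.249, 0.968], [-0.011, 0.968, -0.249], [-1.0, -0.012, -0.002]]
force: [0.1, -0.1, 0.7]
gripper_width: 0.0852
t 1.1 pos [0.185  0.566  0.2424] F [ 0.1 -0.1  0.7] w 0.0852 tilt -0.9999
tool delta cm [  9.45 -23.52  31.52] yaw to bar-cross rad -0.062 q [65. 21. 87. -0. 73. 80.]
```

```bash
python3 -m creep '[[[0.6,-2,2.7],-0.06],[[0.8,-2.1,2.8],0],[[0.8,-2.1,2.8],0],[[0.8,-2.1,2.8],0],[[0.8,-2.1,2.8],0],[[0.8,-2.1,2.8],0],[[0.8,-2.1,2.8],0],[[0.8,-2.1,2.8],0],[[0.8,-2.1,2.8],0],[[0.6,-1.6,2],0],[[0,0,0],0]]'; python3 -c "
from h import *
delta(.4311,.2585,.15)"
```

```text
time_s: 2.2
eef_pos: [0.4146, 0.3015, 0.1618]
orientation: [[-0.009, 0.193, 0.981], [-0.012, 0.981, -0.193], [-1.0, -0.014, -0.006]]
force: [-0.4, -0.6, 0.6]
gripper_width: 0.0851
t 2.2 pos [0.4146 0.3015 0.1618] F [-0.4 -0.6  0.6] w 0.0851 tilt -0.9999
tool delta cm [ 1.21 -3.89  2.45] yaw to bar-cross rad -0.004 q [ 29.  20. 102.  -0.  59.  40.]
```

```bash
python3 -m creep '[[[0.6,-2,1.2],0],[[0.6,-1.6,1.1],0],[[0,-0.2,0.1],0],[[0,0,0],0]]'; python3 -c "
from h import *
delta(.4311,.2585,.09)"
```

```text
time_s: 2.6
eef_pos: [0.4299, 0.2594, 0.1494]
orientation: [[-0.011, 0.195, 0.981], [-0.011, 0.981, -0.195], [-1.0, -0.013, -0.009]]
force: [0.8, 0.2, 0.0]
gripper_width: 0.0853
t 2.6 pos [0.4299 0.2594 0.1494] F [0.8 0.2 0. ] w 0.0853 tilt -0.9999
tool delta cm [5.94 0.01 0.19] yaw to bar-cross rad -0.006 q [ 23.  20. 104.  -0.  57.  35.]
```

```bash
python3 -m creep '[[[2,0.05,0.2],0],[[3,0.05,0.05],0],[[3,0.05,0],0],[[2,0,0],0],[[1.3,0,0],0],[[0.6,0,0],0],[[0,0,0],0]]'; python3 -c "
from h import *
delta(.4311,.2585,.030)"
```

```text
time_s: 3.3
eef_pos: [0.4314, 0.2683, 0.0297]
orientation: [[-0.005, 0.19, 0.982], [-0.006, 0.982, -0.19], [-1.0, -0.007, -0.004]]
force: [0.1, -0.4, 0.5]
gripper_width: 0.085
t 3.3 pos [0.4314 0.2683 0.0297] F [ 0.1 -0.4  0.5] w 0.085 tilt -1.0
tool delta cm [-0.03 -0.97  0.16] yaw to bar-cross rad -0.001 q [ 24.  31. 109.  -0.  40.  35.]
```

```bash
python3 -m creep '[[[0,-0.6,0.1],0],[[0,-0.4,0.05],0],[[0,0,0],0]]'; python3 -c "
from h import *
delta(.4311,.2585,.030)"
```

```text
time_s: 3.6
eef_pos: [0.4316, 0.259, 0.0316]
orientation: [[-0.002, 0.189, 0.982], [-0.004, 0.982, -0.189], [-1.0, -0.005, -0.001]]
force: [1.2, 1.0, -0.1]
gripper_width: 0.0854
t 3.6 pos [0.4316 0.259  0.0316] F [ 1.2  1.  -0.1] w 0.0854 tilt -1.0
tool delta cm [ 0.16 -0.06 -0.04] yaw to bar-cross rad 0.0 q [ 23.  31. 110.  -0.  40.  34.]
```

```bash
python3 -m creep '[[[0,0,0],0],[[0,0,0],0],[[0,0,0],0],[[0,0,0],0],[[0,0,0],0],[[0,0,0],0],[[0,0,0],0],[[0,0,0],0]]' -1 60; python3 -c "
from h import *
delta(.4311,.2585,.030)"
```

```text
time_s: 4.4
eef_pos: [0.4329, 0.259, 0.0333]
orientation: [[0.001, 0.19, 0.982], [-0.003, 0.982, -0.19], [-1.0, -0.003, 0.001]]
force: [-0.3, 0.1, 0.6]
gripper_width: 0.0306
t 4.4 pos [0.4329 0.259  0.0333] F [-0.3  0.1  0.6] w 0.0306 tilt -1.0
tool delta cm [ 0.33 -0.08 -0.17] yaw to bar-cross rad -0.001 q [ 23.  30. 110.  -0.  40.  34.]
```

```bash
python3 -m creep '[[[-2,0,0],0],[[-3,0,0],0],[[-3,0,0],0],[[-2,0,0],0],[[-1,0,0],0],[[0,0,0],0]]'; python3 -c "
from h import *
delta(*SEAT['32'],.13)"
```

```text
time_s: 5.0
eef_pos: [0.4307, 0.2585, 0.1447]
orientation: [[-0.005, 0.19, 0.982], [-0.006, 0.982, -0.19], [-1.0, -0.006, -0.004]]
force: [-0.1, -0.3, -2.6]
gripper_width: 0.031
t 5.0 pos [0.4307 0.2585 0.1447] F [-0.1 -0.3 -2.6] w 0.031 tilt -1.0
tool delta cm [  1.52 -21.1   21.07] yaw to bar-cross rad -0.001 q [ 23.  20. 105.  -0.  55.  34.]
```

Held (31 mm, 2.6 N of weight). Carrying it to its seat.

```bash
python3 -m creep '[[[0,-1,1],0],[[0,-2,2],0],[[0.1,-2.5,2.5],0],[[0.1,-2.5,2.5],0],[[0.1,-2.5,2.5],0],[[0.1,-2.5,2.5],0],[[0.1,-2.5,2.5],0],[[0,-2.5,2.5],0],[[0,-1.5,1.5],0],[[0,-0.6,0.6],0],[[0,0,0],0]]'; python3 -c "
from h import *
delta(*SEAT['32'],.13)"
```

```text
time_s: 6.1
eef_pos: [0.5901, 0.0048, 0.1229]
orientation: [[-0.027, 0.188, 0.982], [-0.009, 0.982, -0.188], [-1.0, -0.014, -0.025]]
force: [-0.2, 0.4, -1.6]
gripper_width: 0.0308
t 6.1 pos [0.5901 0.0048 0.1229] F [-0.2  0.4 -1.6] w 0.0308 tilt -0.9996
tool delta cm [-0.73  0.76  0.58] yaw to bar-cross rad 0.001 q [-6. 28. 94. -1. 59.  5.]
```

```bash
python3 -m creep '[[[-0.7,0.5,0.5],0],[[0,0.2,0.1],0],[[0,0,0],0],[[0,0,0],0]]'; python3 -c "
from h import *
delta(*SEAT['32'],.06)"
```

```text
time_s: 6.5
eef_pos: [0.595, 0.0142, 0.1288]
orientation: [[-0.032, 0.186, 0.982], [-0.008, 0.983, -0.186], [-0.999, -0.014, -0.03]]
force: [0.5, -0.5, -1.6]
gripper_width: 0.0311
t 6.5 pos [0.595  0.0142 0.1288] F [ 0.5 -0.5 -1.6] w 0.0311 tilt -0.9995
tool delta cm [ 6.87 -0.15  0.49] yaw to bar-cross rad 0.003 q [-5. 28. 93. -1. 61.  6.]
```

```bash
python3 -m creep '[[[1.5,0,0.3],0],[[2.2,0,0.1],0],[[1.8,0,0],0],[[1,0,0],0],[[0.3,0,0],0],[[0,0,0],0]]'; python3 -c "
from h import *
delta(*SEAT['32'],.047)"
```

```text
time_s: 7.1
eef_pos: [0.5962, 0.0152, 0.0562]
orientation: [[-0.031, 0.182, 0.983], [-0.008, 0.983, -0.182], [-0.999, -0.013, -0.029]]
force: [0.7, 0.3, -1.4]
gripper_width: 0.0309
t 7.1 pos [0.5962 0.0152 0.0562] F [ 0.7  0.3 -1.4] w 0.0309 tilt -0.9995
tool delta cm [ 0.92 -0.35  0.21] yaw to bar-cross rad 0.007 q [-5. 34. 96. -1. 52.  6.]
```

```bash
python3 -m creep '[[[0.2,-0.25,0.15],-0.007],[[0.3,-0.05,0.1],0],[[0.3,0,0],0],[[0,0,0],0],[[0,0,0],0]]'; python3 -c "
from h import *
delta(*SEAT['32'],.044)"
```

```text
time_s: 7.6
eef_pos: [0.6, 0.0111, 0.0496]
orientation: [[-0.027, 0.175, 0.984], [-0.008, 0.985, -0.175], [-1.0, -0.013, -0.025]]
force: [0.5, -0.5, -1.4]
gripper_width: 0.0306
t 7.6 pos [0.6    0.0111 0.0496] F [ 0.5 -0.5 -1.4] w 0.0306 tilt -0.9996
tool delta cm [ 0.56 -0.02 -0.24] yaw to bar-cross rad 0.014 q [-5. 35. 96. -1. 51.  5.]
```

```bash
python3 -m creep '[[[0.2,0,-0.2],0.014],[[0.2,0,-0.1],0],[[0.2,0,0],0],[[0.1,0,0],0]]'; python3 -c "
from h import *
delta(*SEAT['32'],.043)"
```

```text
time_s: 8.0
eef_pos: [0.5971, 0.0116, 0.0436]
orientation: [[-0.025, 0.19, 0.982], [-0.009, 0.982, -0.19], [-1.0, -0.013, -0.023]]
force: [-3.4, -0.1, 13.7]
gripper_width: 0.0308
t 8.0 pos [0.5971 0.0116 0.0436] F [-3.4 -0.1 13.7] w 0.0308 tilt -0.9996
tool delta cm [ 0.06 -0.02  0.04] yaw to bar-cross rad -0.001 q [-5. 35. 96. -1. 50.  6.]
```

```bash
python3 -m creep '[[[0,0,0],0],[[0,0,0],0],[[0,0,0],0],[[0,0,0],0],[[0,0,0],0],[[0,0,0],0]]' 0.6; python3 -m creep '[[[-2,0,0],0],[[-3,0,0],0],[[-3,0,0],0],[[-1,0,0],0],[[0,0,0],0]]' 1;  python3 -c "
from h import *
delta(*S['24'],.12)
from plant import snapshot
p,d=snapshot('top');cv2.imwrite('pics/top1.png',cv2.resize(p[140:280,200:480,::-1],None,fx=2.8,fy=2.8,interpolation=cv2.INTER_CUBIC))
p,d=snapshot('scene');cv2.imwrite('pics/sc1.png',p[:,:,::-1])"
```

```text
time_s: 8.6
eef_pos: [0.5977, 0.0116, 0.0439]
orientation: [[-0.024, 0.189, 0.982], [-0.009, 0.982, -0.19], [-1.0, -0.013, -0.022]]
force: [-0.6, -0.3, -0.1]
gripper_width: 0.0683
time_s: 9.1
eef_pos: [0.5986, 0.0125, 0.1349]
orientation: [[-0.028, 0.19, 0.981], [-0.008, 0.982, -0.19], [-1.0, -0.013, -0.026]]
force: [0.5, -0.0, -0.2]
gripper_width: 0.0857
t 9.1 pos [0.5986 0.0125 0.1349] F [ 0.5 -0.  -0.2] w 0.0857 tilt -0.9996
tool delta cm [  1.82   9.27 -17.35] yaw to bar-cross rad -0.001 q [-5. 28. 92. -1. 61.  6.]
```

View pics/sc1.png

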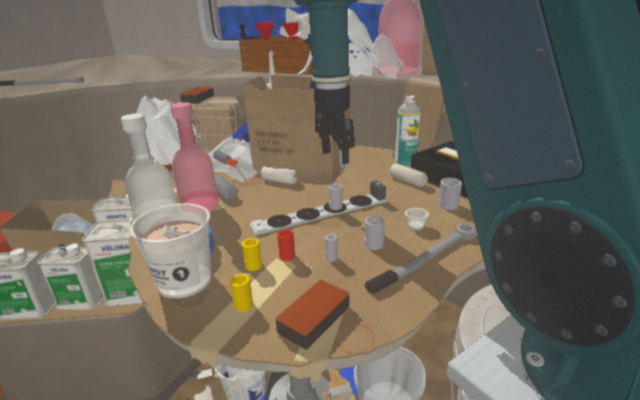

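The 32 socket stands on the second seat at (335,197). Next is the 24.

```bash
python3 -m creep '[[[0,0.6,-1.2],0],[[0,1.2,-2.2],0],[[0,1.5,-2.8],0],[[0,1.5,-2.8],0],[[0,1.5,-2.8],0],[[0,1.4,-2.6],0],[[0.4,0.9,-1.7],0],[[0.4,0.4,-0.6],0],[[0,0,0],0]]'; python3 -c "
from h import *
delta(*S['24'],.08)"
```

```text
time_s: 10.1
eef_pos: [0.4294, 0.1378, 0.1178]
orientation: [[-0.056, 0.191, 0.98], [-0.009, 0.981, -0.192], [-0.998, -0.02, -0.053]]
force: [0.3, -1.0, 0.1]
gripper_width: 0.0855
t 10.1 pos [0.4294 0.1378 0.1178] F [ 0.3 -1.   0.1] w 0.0855 tilt -0.9984
tool delta cm [3.69 0.23 1.8 ] yaw to bar-cross rad -0.003 q [  9.  20. 111.  -0.  53.  20.]
```

```bash
python3 -m creep '[[[1,0.1,1],0],[[1.5,0.1,0.8],0],[[1.2,0,0],0],[[0,0,0],0],[[0,0,0],0]]'; python3 -c "
from h import *
delta(*S['24'],.03)"
```

```text
time_s: 10.6
eef_pos: [0.4528, 0.1337, 0.0758]
orientation: [[-0.052, 0.193, 0.98], [-0.009, 0.981, -0.194], [-0.999, -0.019, -0.049]]
force: [0.4, -0.8, 0.3]
gripper_width: 0.0852
t 10.6 pos [0.4528 0.1337 0.0758] F [ 0.4 -0.8  0.3] w 0.0852 tilt -0.9986
tool delta cm [ 4.61  0.2  -0.55] yaw to bar-cross rad -0.005 q [  8.  25. 110.  -0.  48.  19.]
```

```bash
python3 -m creep '[[[1,0.1,-0.3],0],[[1.5,0.1,-0.2],0],[[1.2,0,0],0],[[0.5,0,0],0],[[0,0,0],0]]'; python3 -c "
from h import *
delta(*S['24'],.03)"
```

```text
time_s: 11.1
eef_pos: [0.4487, 0.1358, 0.0324]
orientation: [[-0.047, 0.195, 0.98], [-0.009, 0.981, -0.195], [-0.999, -0.018, -0.045]]
force: [-1.3, 0.2, -0.6]
gripper_width: 0.0854
t 11.1 pos [0.4487 0.1358 0.0324] F [-1.3  0.2 -0.6] w 0.0854 tilt -0.9988
tool delta cm [ 0.26 -0.02 -0.32] yaw to bar-cross rad -0.006 q [  8.  30. 112.  -0.  41.  20.]
```

```bash
python3 -m creep '[[[0.1,0,-0.25],0],[[0.1,0,-0.1],0],[[0,0,0],0],[[0,0,0],0]]'; python3 -c "
from h import *
delta(*S['24'],.03)"
```

```text
time_s: 11.5
eef_pos: [0.4458, 0.1367, 0.0316]
orientation: [[-0.045, 0.195, 0.98], [-0.008, 0.981, -0.195], [-0.999, -0.017, -0.043]]
force: [0.2, 0.4, -0.6]
gripper_width: 0.0855
t 11.5 pos [0.4458 0.1367 0.0316] F [ 0.2  0.4 -0.6] w 0.0855 tilt -0.9989
tool delta cm [ 0.17 -0.05 -0.02] yaw to bar-cross rad -0.006 q [  9.  29. 113.  -0.  40.  20.]
```

```bash
python3 -m creep '[[[0,0,0],0],[[0,0,0],0],[[0,0,0],0],[[0,0,0],0],[[0,0,0],0],[[0,0,0],0],[[0,0,0],0],[[0,0,0],0],[[0,0,0],0]]' -1 60; python3 -m creep '[[[-1,0,0],0],[[-2,0,0],0],[[-2.5,0,0],0],[[-2.5,0,0],0],[[-1.5,0,0],0],[[0,0,0],0]]'; python3 -c "
from h import *
delta(*SEAT['24'],.125)"
```

```text
time_s: 12.4
eef_pos: [0.4468, 0.1368, 0.0326]
orientation: [[-0.043, 0.195, 0.98], [-0.008, 0.981, -0.195], [-0.999, -0.016, -0.041]]
force: [-0.4, -0.7, 1.5]
gripper_width: 0.0226
time_s: 13.0
eef_pos: [0.4496, 0.1375, 0.1324]
orientation: [[-0.046, 0.195, 0.98], [-0.009, 0.981, -0.195], [-0.999, -0.017, -0.044]]
force: [-0.4, -0.5, -1.6]
gripper_width: 0.0224
t 13.0 pos [0.4496 0.1375 0.1324] F [-0.4 -0.5 -1.6] w 0.0224 tilt -0.9989
tool delta cm [  0.28 -16.48  17.02] yaw to bar-cross rad -0.006 q [  9.  20. 108.  -0.  55.  20.]
```

```bash
python3 -m creep '[[[0,-0.8,0.8],-0.006],[[0,-1.5,1.5],0],[[0.05,-2,2],0],[[0.05,-2,2],0],[[0.05,-2,2],0],[[0.05,-2,2],0],[[0,-2,2],0],[[0,-1.8,1.8],0],[[0,-1.2,1.2],0],[[0,-0.5,0.5],0],[[0,0,0],0]]'; python3 -c "
from h import *
delta(*SEAT['24'],.12)"
```

```text
time_s: 14.1
eef_pos: [0.5747, -0.0605, 0.1149]
orientation: [[-0.062, 0.184, 0.981], [-0.008, 0.983, -0.185], [-0.998, -0.019, -0.059]]
force: [0.5, -0.1, -1.5]
gripper_width: 0.0223
t 14.1 pos [ 0.5747 -0.0605  0.1149] F [ 0.5 -0.1 -1.5] w 0.0223 tilt -0.998
tool delta cm [-0.57  0.46  0.84] yaw to bar-cross rad 0.004 q [-12.  29.  94.  -1.  60.  -1.]
```

```bash
python3 -m creep '[[[0,0.3,0.6],0.004],[[1,0.1,0.3],0],[[1.5,0,0],0],[[1.5,0,0],0],[[0.8,0,0],0],[[0,0,0],0],[[0,0,0],0]]'; python3 -c "
from h import *
delta(SEAT['24'][0]+.0015,SEAT['24'][1]+.0005,.047)"
```

```text
time_s: 14.8
eef_pos: [0.579, -0.0523, 0.0626]
orientation: [[-0.065, 0.183, 0.981], [-0.006, 0.983, -0.184], [-0.998, -0.018, -0.063]]
force: [-0.7, -0.3, -1.1]
gripper_width: 0.0225
t 14.8 pos [ 0.579  -0.0523  0.0626] F [-0.7 -0.3 -1.1] w 0.0225 tilt -0.9978
tool delta cm [ 1.52 -0.3   0.83] yaw to bar-cross rad 0.005 q [-11.  33.  96.  -1.  55.   0.]
```

```bash
python3 -m creep '[[[0.3,-0.25,0.4],0.005],[[0.4,-0.1,0.3],0],[[0.4,0,0.1],0],[[0.3,0,0],0],[[0,0,0],0],[[0,0,0],0]]'; python3 -c "
from h import *
delta(SEAT['24'][0]+.0015,SEAT['24'][1]+.0005,.044)"
```

```text
time_s: 15.4
eef_pos: [0.5875, -0.058, 0.0487]
orientation: [[-0.062, 0.188, 0.98], [-0.007, 0.982, -0.189], [-0.998, -0.019, -0.059]]
force: [-0.1, -0.1, -1.3]
gripper_width: 0.0223
t 15.4 pos [ 0.5875 -0.058   0.0487] F [-0.1 -0.1 -1.3] w 0.0223 tilt -0.9981
tool delta cm [ 0.48  0.08 -0.18] yaw to bar-cross rad -0.0 q [-12.  35.  95.  -1.  53.   0.]
```

```bash
python3 -m creep '[[[0.2,0.06,-0.15],0],[[0.2,0.02,-0.05],0],[[0.1,0,0],0]]'; python3 -c "
from h import *
delta(SEAT['24'][0]+.0015,SEAT['24'][1]+.0005,.043)"
```

```text
time_s: 15.7
eef_pos: [0.5852, -0.0568, 0.0438]
orientation: [[-0.062, 0.188, 0.98], [-0.007, 0.982, -0.189], [-0.998, -0.019, -0.059]]
force: [-0.6, 0.5, -1.8]
gripper_width: 0.0221
t 15.7 pos [ 0.5852 -0.0568  0.0438] F [-0.6  0.5 -1.8] w 0.0221 tilt -0.9981
tool delta cm [ 0.07 -0.    0.04] yaw to bar-cross rad -0.0 q [-12.  35.  96.  -1.  53.   0.]
```

```bash
python3 -m creep '[[[0.15,0,0.03],0],[[0.1,0,0],0]]'; python3 -c "
from h import *
delta(SEAT['24'][0]+.0015,SEAT['24'][1]+.0005,.043)"
```

```text
time_s: 15.9
eef_pos: [0.5853, -0.0568, 0.0426]
orientation: [[-0.062, 0.188, 0.98], [-0.007, 0.982, -0.189], [-0.998, -0.019, -0.059]]
force: [-3.4, 0.0, 14.3]
gripper_width: 0.0227
t 15.9 pos [ 0.5853 -0.0568  0.0426] F [-3.4  0.  14.3] w 0.0227 tilt -0.9981
tool delta cm [-0.04 -0.01  0.03] yaw to bar-cross rad -0.0 q [-12.  35.  96.  -1.  52.   0.]
```

```bash
python3 -m creep '[[[0,0,0],0],[[0,0,0],0],[[0,0,0],0],[[0,0,0],0],[[0,0,0],0],[[0,0,0],0]]' 0.6; python3 -m creep '[[[-2,0,0],0],[[-3,0,0],0],[[-3,0,0],0],[[-1,0,0],0],[[0,0,0],0]]' 1;  python3 -c "
from h import *
delta(*S['40'],.13)
from plant import snapshot
p,d=snapshot('scene');cv2.imwrite('pics/sc2.png',cv2.resize(p[130:290,220:480,::-1],None,fx=3,fy=3))"
```

```text
time_s: 16.5
eef_pos: [0.5859, -0.0569, 0.043]
orientation: [[-0.06, 0.188, 0.98], [-0.007, 0.982, -0.189], [-0.998, -0.019, -0.058]]
force: [0.1, 0.2, -0.0]
gripper_width: 0.0684
time_s: 17.0
eef_pos: [0.5901, -0.056, 0.1337]
orientation: [[-0.065, 0.188, 0.98], [-0.007, 0.982, -0.189], [-0.998, -0.019, -0.062]]
force: [0.8, -0.4, -0.5]
gripper_width: 0.0855
t 17.0 pos [ 0.5901 -0.056   0.1337] F [ 0.8 -0.4 -0.5] w 0.0855 tilt -0.9979
tool delta cm [  1.35   6.32 -17.5 ] yaw to bar-cross rad -0.0 q [-11.  29.  91.  -1.  63.   0.]
```

View pics/sc2.png

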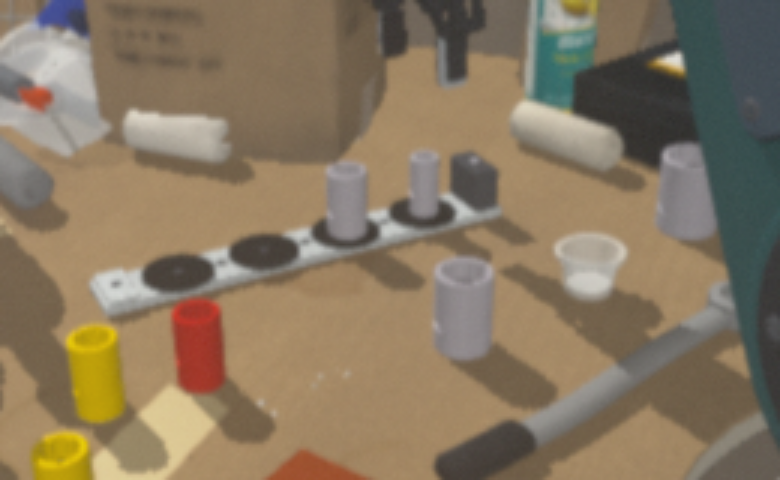

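```bash
python3 -m creep '[[[0,0.3,-0.8],0],[[0,0.5,-1.4],0],[[0,0.5,-1.4],0],[[0,0.5,-1.4],0],[[0,0.5,-1.4],0],[[0,0.5,-1.4],0],[[0,0.5,-1.4],0],[[0,0.5,-1.4],0],[[0,0.5,-1.4],0],[[0,0.5,-1.4],0],[[0,0.5,-1.4],0],[[0,0.5,-1.4],0]]'; python3 -c "
from h import *
delta(*S['40'],.12)"
```

```text
time_s: 18.25
eef_pos: [0.4187, 0.0385, 0.129]
orientation: [[-0.097, 0.19, 0.977], [-0.001, 0.982, -0.191], [-0.995, -0.02, -0.095]]
force: [-0.3, 0.5, 0.2]
gripper_width: 0.0851
t 18.25 pos [0.4187 0.0385 0.129 ] F [-0.3  0.5  0.2] w 0.0851 tilt -0.9953
tool delta cm [0.79 0.29 1.14] yaw to bar-cross rad -0.002 q [ -4.  18. 112.  -1.  56.   8.]
```

```bash
python3 -m creep '[[[0.2,0.2,0.8],0],[[0.8,0.1,0.6],0],[[0.8,0,0.1],0],[[0.8,0,0.1],0],[[0.8,0,0.1],0],[[0.8,0,0.1],0],[[0.8,0,0.1],0],[[0.8,0,0.1],0],[[0.5,0,0],0]]'; python3 -c "
from h import *
delta(*S['40'],.035)"
```

```text
time_s: 19.15
eef_pos: [0.4327, 0.038, 0.0582]
orientation: [[-0.097, 0.189, 0.977], [-0.002, 0.982, -0.19], [-0.995, -0.02, -0.095]]
force: [-0.1, 0.2, 1.1]
gripper_width: 0.0852
t 19.15 pos [0.4327 0.038  0.0582] F [-0.1  0.2  1.1] w 0.0852 tilt -0.9953
tool delta cm [ 2.34  0.1  -0.11] yaw to bar-cross rad -0.002 q [ -4.  26. 114.  -1.  46.   8.]
```

```bash
python3 -m creep '[[[0.5,0,-0.1],0],[[0.8,0,0],0],[[0.5,0,0],0],[[0,0,0],0],[[0,0,0],0],[[0,0,0],0],[[0,0,0],0],[[0,0,0],0],[[0,0,0],0],[[0,0,0],0]]'; python3 -c "
from h import *
delta(*S['40'],.035)"
```

```text
time_s: 20.15
eef_pos: [0.43, 0.0382, 0.0391]
orientation: [[-0.096, 0.189, 0.977], [-0.002, 0.982, -0.19], [-0.995, -0.02, -0.094]]
force: [-0.2, -0.4, 1.1]
gripper_width: 0.0857
t 20.15 pos [0.43   0.0382 0.0391] F [-0.2 -0.4  1.1] w 0.0857 tilt -0.9954
tool delta cm [ 0.41  0.09 -0.02] yaw to bar-cross rad -0.002 q [ -4.  28. 115.  -1.  43.   8.]
```

```bash
python3 -m creep '[[[0.3,0.08,0.05],0],[[0.2,0,0.05],0],[[0,0,0],0],[[0,0,0],0],[[0,0,0],0],[[0,0,0],0],[[0,0,0],0],[[0,0,0],0],[[0,0,0],0]]' -1 60; python3 -c "
from h import *
delta(*S['40'],.035)
from plant import snapshot
p,d=snapshot('wrist');cv2.imwrite('pics/w1.png',p[:,:,::-1])"
```

```text
time_s: 21.05
eef_pos: [0.4328, 0.0384, 0.0343]
orientation: [[-0.093, 0.189, 0.978], [-0.002, 0.982, -0.19], [-0.996, -0.02, -0.09]]
force: [-0.5, -0.3, 1.9]
gripper_width: 0.0391
t 21.05 pos [0.4328 0.0384 0.0343] F [-0.5 -0.3  1.9] w 0.0391 tilt -0.9957
tool delta cm [-0.04  0.01 -0.33] yaw to bar-cross rad -0.002 q [ -4.  29. 115.  -1.  42.   8.]
```

View pics/w1.png

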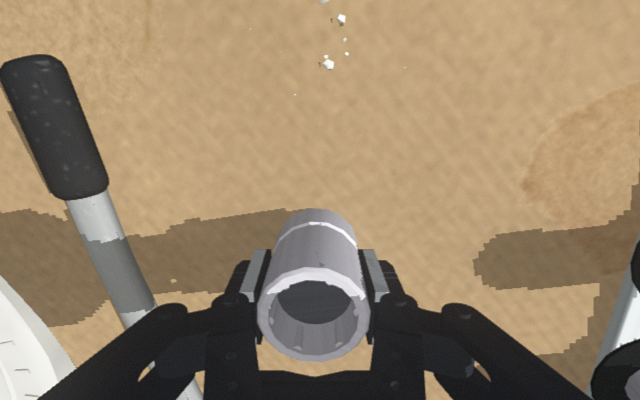

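```bash
python3 -m creep '[[[-2,0,0],0],[[-3.5,0,0],0],[[-3.5,0,0],0],[[-1.5,0,0],0],[[0,0,0],0]]'; python3 -c "
from h import *
delta(*SEAT['40'],.13)"
```

```text
time_s: 21.6
eef_pos: [0.4401, 0.0389, 0.1402]
orientation: [[-0.1, 0.189, 0.977], [-0.002, 0.982, -0.19], [-0.995, -0.02, -0.098]]
force: [0.0, -0.4, -2.4]
gripper_width: 0.039
t 21.6 pos [0.4401 0.0389 0.1402] F [ 0.  -0.4 -2.4] w 0.039 tilt -0.995
tool delta cm [-0.69  7.26 15.96] yaw to bar-cross rad -0.002 q [ -4.  19. 109.  -1.  58.   8.]
```

```bash
python3 -m creep '[[[-0.2,1.2,2.5],0],[[-0.3,1.9,4.2],0],[[-0.3,1.9,4.2],0],[[-0.2,1.3,3],0],[[0,0.5,1.5],0],[[0,0,0],0]]'; python3 -c "
from h import *
delta(*SEAT['40'],.12)"
```

```text
time_s: 22.2
eef_pos: [0.6028, 0.078, 0.1233]
orientation: [[-0.113, 0.189, 0.975], [-0.001, 0.982, -0.191], [-0.994, -0.023, -0.11]]
force: [-0.9, -0.6, -2.9]
gripper_width: 0.0391
t 22.2 pos [0.6028 0.078  0.1233] F [-0.9 -0.6 -2.9] w 0.0391 tilt -0.9936
tool delta cm [0.24 0.34 0.74] yaw to bar-cross rad -0.003 q [ 1. 32. 88.  0. 67. 12.]
```

```bash
python3 -m creep '[[[0.8,0.2,0.9],0],[[1.5,0.05,0.5],0],[[1.8,0,0.2],0],[[1.4,0,0.1],0],[[0.7,0,0],0],[[0,0,0],0],[[0,0,0],0]]'; python3 -c "
from h import *
delta(SEAT['40'][0]+.003,SEAT['40'][1],.052)"
```

```text
time_s: 22.9
eef_pos: [0.6049, 0.0761, 0.0492]
orientation: [[-0.126, 0.19, 0.974], [-0.002, 0.981, -0.191], [-0.992, -0.026, -0.123]]
force: [0.3, 0.3, -1.9]
gripper_width: 0.0389
t 22.9 pos [0.6049 0.0761 0.0492] F [ 0.3  0.3 -1.9] w 0.0389 tilt -0.992
tool delta cm [-0.39  0.53  0.72] yaw to bar-cross rad -0.004 q [ 1. 37. 89. -0. 60. 12.]
```

```bash
python3 -m creep '[[[-0.3,0.35,0.5],0],[[0,0.15,0.2],0],[[0,0,0],0]]'; python3 -c "
from h import *
delta(SEAT['40'][0]+.003,SEAT['40'][1],.046)"
```

```text
time_s: 23.2
eef_pos: [0.6151, 0.0801, 0.0533]
orientation: [[-0.123, 0.19, 0.974], [-0.002, 0.981, -0.192], [-0.992, -0.025, -0.12]]
force: [-0.8, 0.4, -2.5]
gripper_width: 0.0389
t 23.2 pos [0.6151 0.0801 0.0533] F [-0.8  0.4 -2.5] w 0.0389 tilt -0.9924
tool delta cm [ 0.74 -0.03 -0.07] yaw to bar-cross rad -0.004 q [ 1. 38. 88.  0. 61. 12.]
```

```bash
python3 -m creep '[[[0.3,0,-0.05],0],[[0.3,0,0.02],0],[[0.1,0,0],0]]'; python3 -c "
from h import *
delta(SEAT['40'][0]+.003,SEAT['40'][1],.045)"
```

```text
time_s: 23.5
eef_pos: [0.6151, 0.0803, 0.0471]
orientation: [[-0.12, 0.19, 0.975], [-0.002, 0.982, -0.191], [-0.993, -0.024, -0.117]]
force: [0.6, -0.5, -2.1]
gripper_width: 0.039
t 23.5 pos [0.6151 0.0803 0.0471] F [ 0.6 -0.5 -2.1] w 0.039 tilt -0.9928
tool delta cm [ 0.23 -0.07 -0.13] yaw to bar-cross rad -0.003 q [ 1. 38. 88.  0. 61. 12.]
```

```bash
python3 -m creep '[[[0.15,-0.05,-0.12],0],[[0.1,0,0],0]]'; python3 -c "
from h import *
delta(SEAT['40'][0]+.003,SEAT['40'][1],.045)
from plant import snapshot
p,d=snapshot('scene');cv2.imwrite('pics/sc3.png',cv2.resize(p[130:290,220:480,::-1],None,fx=3,fy=3))"
```

```text
time_s: 23.7
eef_pos: [0.6132, 0.08, 0.0447]
orientation: [[-0.12, 0.19, 0.974], [-0.002, 0.982, -0.191], [-0.993, -0.025, -0.118]]
force: [-2.3, -0.1, 7.8]
gripper_width: 0.0386
t 23.7 pos [0.6132 0.08   0.0447] F [-2.3 -0.1  7.8] w 0.0386 tilt -0.9927
tool delta cm [-0.03 -0.    0.02] yaw to bar-cross rad -0.003 q [ 1. 38. 89.  0. 60. 12.]
```

View pics/sc3.png

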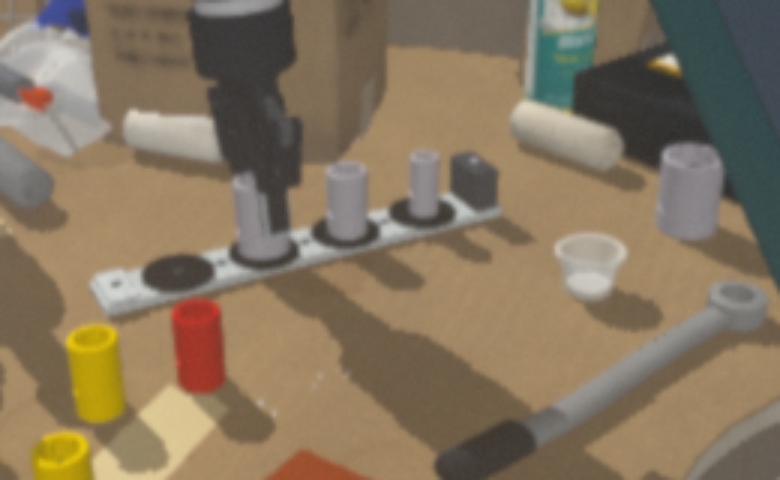

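```bash
python3 -m creep '[[[0,0,0],0],[[0,0,0],0],[[0,0,0],0],[[0,0,0],0],[[0,0,0],0],[[0,0,0],0]]' 0.7; python3 -m creep '[[[-2,0,0],0],[[-3,0,0],0],[[-3,0,0],0],[[-1,0,0],0],[[0,0,0],0]]' 1;  python3 -c "
from h import *
delta(*S['48'],.14)
from plant import snapshot
p,d=snapshot('top');cv2.imwrite('pics/t3.png',cv2.resize(p[140:290,225:485,::-1],None,fx=3,fy=3));np.save('t3.npy',p);np.save('t3d.npy',d)
W=cloud('top',d);z=W[...,2]
m=(z>.035)&(z<.08)&(abs(W[...,0]-.4456)<.035)&(abs(W[...,1]+.2142)<.032)
t=W[m];t=t[t[:,2]>.055];print(((t.min(0)+t.max(0))/2).round(4),(t.max(0)-t.min(0)).round(3))
m=(z>.058)&(z<.08)&(abs(W[...,0]-.6104)<.035)&(abs(W[...,1]-.08)<.032)
t=W[m];print(len(t),((t.min(0)+t.max(0))/2).round(4),(t.max(0)-t.min(0)).round(3)) if len(t) else 0
"
```

```text
time_s: 24.35
eef_pos: [0.6139, 0.0799, 0.0454]
orientation: [[-0.119, 0.19, 0.975], [-0.002, 0.982, -0.191], [-0.993, -0.024, -0.116]]
force: [-0.1, -0.2, 0.2]
gripper_width: 0.0723
time_s: 24.85
eef_pos: [0.6236, 0.08, 0.1359]
orientation: [[-0.122, 0.19, 0.974], [-0.002, 0.982, -0.191], [-0.992, -0.025, -0.12]]
force: [-0.2, -0.0, 0.8]
gripper_width: 0.0855
t 24.85 pos [0.6236 0.08   0.1359] F [-0.2 -0.   0.8] w 0.0855 tilt -0.9925
tool delta cm [  1.83 -32.27 -11.76] yaw to bar-cross rad -0.004 q [ 1. 33. 84.  0. 71. 12.]
[ 0.4457 -0.2147  0.0619] [0.046 0.048 0.013]
```

View pics/t3.png

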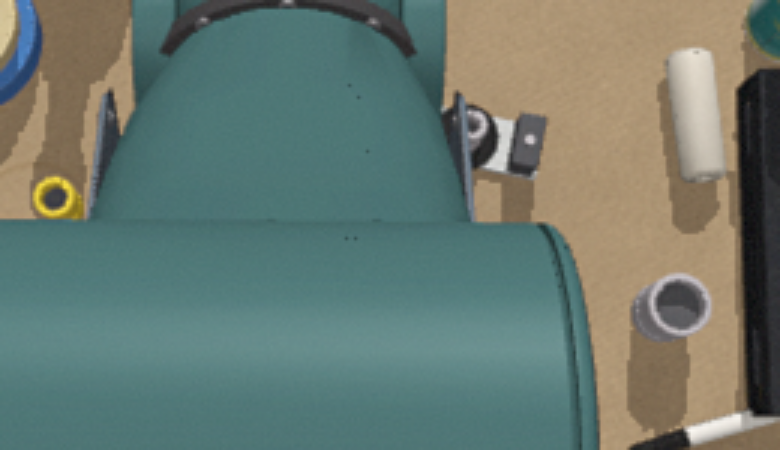

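```bash
python3 -m creep '[[[0,-2,-1],0],[[0,-3.8,-1.6],0],[[0,-4,-1.6],0],[[0.1,-4,-1.6],0],[[0.1,-4,-1.6],0],[[0.1,-4,-1.6],0],[[0.1,-3.6,-1.4],0],[[0.1,-2,-0.8],0],[[0,0,0],0]]'; python3 -c "
from h import *
delta(*S['48'],.11)"
```

```text
time_s: 25.8
eef_pos: [0.4477, -0.172, 0.1377]
orientation: [[-0.141, 0.185, 0.973], [0.004, 0.982, -0.186], [-0.99, -0.022, -0.14]]
force: [-0.2, 0.6, -0.1]
gripper_width: 0.0855
t 25.8 pos [ 0.4477 -0.172   0.1377] F [-0.2  0.6 -0.1] w 0.0855 tilt -0.99
tool delta cm [ 2.75 -4.13  0.97] yaw to bar-cross rad 0.001 q [-27.  22. 103.  -4.  62. -14.]
```

```bash
python3 -m creep '[[[0.5,-2.5,0.6],0],[[1,-1.4,0.4],0],[[1,-0.2,0.1],0],[[0,0,0],0],[[0,0,0],0]]'; python3 -c "
from h import *
delta(*S['48'],.09)"
```

```text
time_s: 26.3
eef_pos: [0.4452, -0.2112, 0.1064]
orientation: [[-0.147, 0.186, 0.971], [0.011, 0.982, -0.187], [-0.989, -0.017, -0.146]]
force: [-0.2, 0.4, 0.7]
gripper_width: 0.0852
t 26.3 pos [ 0.4452 -0.2112  0.1064] F [-0.2  0.4  0.7] w 0.0852 tilt -0.9891
tool delta cm [ 1.61 -0.26  0.34] yaw to bar-cross rad 0.0 q [-31.  26. 102.  -4.  59. -17.]
```

```bash
python3 -m creep '[[[1.2,-0.2,0.25],0],[[1.5,-0.05,0.25],0],[[1.5,0,0.25],0],[[1.2,0,0.15],0],[[0.5,0,0.05],0],[[0,0,0],0]]'; python3 -c "
from h import *
delta(*S['48'],.040)"
```

```text
time_s: 26.9
eef_pos: [0.4464, -0.2115, 0.0427]
orientation: [[-0.146, 0.182, 0.972], [0.011, 0.983, -0.183], [-0.989, -0.016, -0.146]]
force: [0.3, 0.0, -0.4]
gripper_width: 0.0852
t 26.9 pos [ 0.4464 -0.2115  0.0427] F [ 0.3  0.  -0.4] w 0.0852 tilt -0.9892
tool delta cm [ 0.27 -0.27  0.01] yaw to bar-cross rad 0.005 q [-31.  32. 105.  -5.  51. -17.]
```

```bash
python3 -m creep '[[[0.15,-0.2,0.05],0.005],[[0.1,-0.08,0.05],0],[[0,0,0],0],[[0,0,0],0],[[0,0,0],0],[[0,0,0],0],[[0,0,0],0],[[0,0,0],0]]' -1 70; python3 -c "
from h import *
delta(*S['48'],.040)
from plant import snapshot
p,d=snapshot('wrist');cv2.imwrite('pics/w2.png',p[:,:,::-1])"
```

```text
time_s: 27.7
eef_pos: [0.4477, -0.2153, 0.042]
orientation: [[-0.143, 0.188, 0.972], [0.009, 0.982, -0.188], [-0.99, -0.018, -0.142]]
force: [0.2, -0.2, -3.4]
gripper_width: 0.048
t 27.7 pos [ 0.4477 -0.2153  0.042 ] F [ 0.2 -0.2 -3.4] w 0.048 tilt -0.9896
tool delta cm [ 0.22  0.07 -0.19] yaw to bar-cross rad -0.001 q [-31.  32. 105.  -5.  51. -17.]
```

View pics/w2.png

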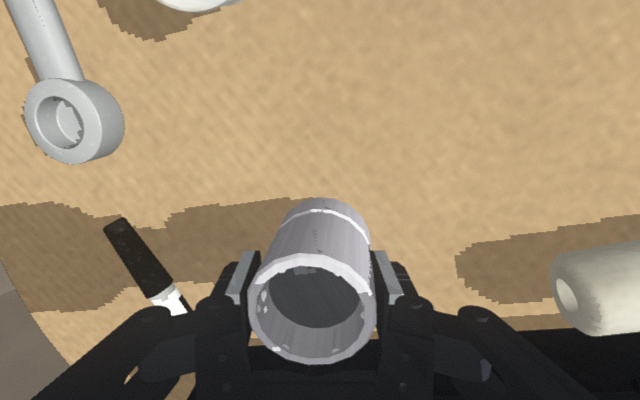

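```bash
python3 -m creep '[[[-2,0,-0.2],0],[[-3.2,0,-0.4],0],[[-3.2,0,-0.4],0],[[-2,0,-0.2],0],[[0,0,0],0]]'; python3 -c "
from h import *
delta(*SEAT['48'],.145)"
```

```text
time_s: 28.25
eef_pos: [0.4494, -0.213, 0.1482]
orientation: [[-0.148, 0.188, 0.971], [0.012, 0.982, -0.188], [-0.989, -0.016, -0.147]]
force: [0.8, 0.1, -3.5]
gripper_width: 0.0481
t 28.25 pos [ 0.4494 -0.213   0.1482] F [ 0.8  0.1 -3.5] w 0.0481 tilt -0.9889
tool delta cm [-1.83 38.79 10.17] yaw to bar-cross rad -0.001 q [-31.  23. 100.  -4.  65. -18.]
```

```bash
python3 -m creep '[[[-0.2,2,0.6],0],[[-0.2,3.8,1],0],[[-0.2,4.2,1.1],0],[[-0.2,4.2,1.1],0],[[-0.2,4.2,1.1],0],[[-0.2,4.2,1.1],0],[[-0.2,4.2,1.1],0],[[-0.2,3.4,0.9],0],[[-0.1,1.8,0.5],0],[[0,0,0],0]]'; python3 -c "
from h import *
delta(*SEAT['48'],.13)"
```

```text
time_s: 29.25
eef_pos: [0.5948, 0.0952, 0.1326]
orientation: [[-0.16, 0.192, 0.968], [0.012, 0.981, -0.193], [-0.987, -0.02, -0.159]]
force: [-0.5, 0.0, -3.5]
gripper_width: 0.0481
t 29.25 pos [0.5948 0.0952 0.1326] F [-0.5  0.  -3.5] w 0.0481 tilt -0.9871
tool delta cm [-0.14  5.8   1.82] yaw to bar-cross rad -0.006 q [ 2. 32. 86.  1. 71. 13.]
```

```bash
python3 -m creep '[[[0,2.5,1],-0.006],[[0,2.4,1],0],[[0,0.6,0.2],0],[[0,0,0],0],[[0,0,0],0]]'; python3 -c "
from h import *
delta(*SEAT['48'],.09)
from plant import snapshot
p,d=snapshot('scene');cv2.imwrite('pics/sc4.png',cv2.resize(p[110:270,220:480,::-1],None,fx=3,fy=3))"
```

```text
time_s: 29.75
eef_pos: [0.6218, 0.1401, 0.1223]
orientation: [[-0.171, 0.187, 0.967], [0.006, 0.982, -0.189], [-0.985, -0.026, -0.169]]
force: [-1.1, -1.2, -2.9]
gripper_width: 0.0484
t 29.75 pos [0.6218 0.1401 0.1223] F [-1.1 -1.2 -2.9] w 0.0484 tilt -0.9852
tool delta cm [3.15 0.96 0.58] yaw to bar-cross rad -0.003 q [ 6. 35. 81.  1. 74. 16.]
```

View pics/sc4.png

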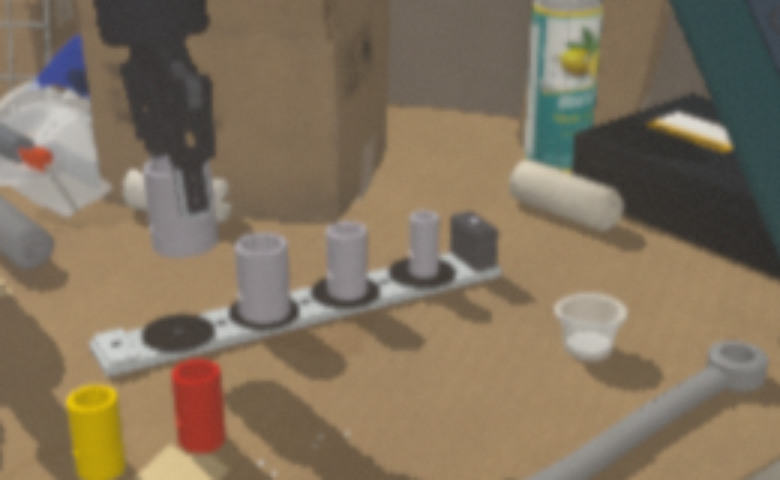

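```bash
python3 -m creep '[[[0.9,0.6,0.5],0],[[1.3,0.3,0.5],0],[[1.3,0.1,0.4],0],[[0.9,0,0.2],0],[[0,0,0],0],[[0,0,0],0]]'; python3 -c "
from h import *
delta(SEAT['48'][0]+.004,SEAT['48'][1],.062)"
```

```text
time_s: 30.4
eef_pos: [0.6304, 0.1443, 0.0706]
orientation: [[-0.175, 0.19, 0.966], [0.005, 0.981, -0.192], [-0.985, -0.028, -0.172]]
force: [0.8, 1.3, -3.9]
gripper_width: 0.0481
t 30.4 pos [0.6304 0.1443 0.0706] F [ 0.8  1.3 -3.9] w 0.0481 tilt -0.9846
tool delta cm [ 0.9   0.39 -0.18] yaw to bar-cross rad -0.006 q [ 6. 39. 81.  1. 69. 16.]
```

```bash
python3 -m creep '[[[0.4,0.3,-0.15],-0.006],[[0.4,0.1,0],0],[[0.1,0,0],0],[[0,0,0],0]]'; python3 -c "
from h import *
delta(SEAT['48'][0]+.004,SEAT['48'][1],.054)
from plant import snapshot
p,d=snapshot('scene');cv2.imwrite('pics/sc5.png',cv2.resize(p[170:260,240:380,::-1],None,fx=5,fy=5,interpolation=cv2.INTER_CUBIC))"
```

```text
time_s: 30.8
eef_pos: [0.6283, 0.1492, 0.0621]
orientation: [[-0.173, 0.183, 0.968], [0.006, 0.983, -0.185], [-0.985, -0.027, -0.171]]
force: [0.6, -0.7, -3.6]
gripper_width: 0.0479
t 30.8 pos [0.6283 0.1492 0.0621] F [ 0.6 -0.7 -3.6] w 0.0479 tilt -0.9848
tool delta cm [ 0.8  -0.05  0.1 ] yaw to bar-cross rad 0.001 q [ 6. 40. 82.  2. 68. 16.]
```

View pics/sc5.png

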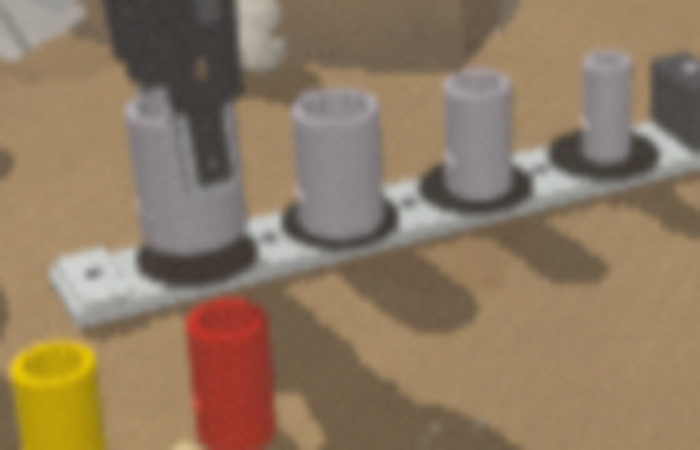

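```bash
python3 -m creep '[[[0.3,0,0.1],0],[[0.3,0,0.05],0],[[0.15,0,0.02],0]]'; python3 -c "
from h import *
delta(SEAT['48'][0]+.004,SEAT['48'][1],.052)"
```

```text
time_s: 31.15
eef_pos: [0.6295, 0.149, 0.0548]
orientation: [[-0.172, 0.183, 0.968], [0.006, 0.983, -0.185], [-0.985, -0.026, -0.17]]
force: [-0.3, -0.8, -3.7]
gripper_width: 0.0482
t 31.15 pos [0.6295 0.149  0.0548] F [-0.3 -0.8 -3.7] w 0.0482 tilt -0.9852
tool delta cm [ 0.31 -0.06 -0.11] yaw to bar-cross rad 0.001 q [ 6. 40. 82.  2. 67. 16.]
```

```bash
python3 -m creep '[[[0.15,-0.03,-0.08],0],[[0.1,0,0],0]]'; python3 -c "
from h import *
delta(SEAT['48'][0]+.004,SEAT['48'][1],.052)
from plant import snapshot
p,d=snapshot('scene');cv2.imwrite('pics/sc6.png',cv2.resize(p[170:260,240:380,::-1],None,fx=5,fy=5,interpolation=cv2.INTER_CUBIC))"
```

```text
time_s: 31.35
eef_pos: [0.6281, 0.1487, 0.0523]
orientation: [[-0.172, 0.184, 0.968], [0.006, 0.983, -0.185], [-0.985, -0.026, -0.17]]
force: [-1.5, -0.6, 5.7]
gripper_width: 0.0478
t 31.35 pos [0.6281 0.1487 0.0523] F [-1.5 -0.6  5.7] w 0.0478 tilt -0.9851
tool delta cm [ 0.03 -0.02 -0.02] yaw to bar-cross rad 0.001 q [ 6. 40. 82.  2. 67. 16.]
```

View pics/sc6.png

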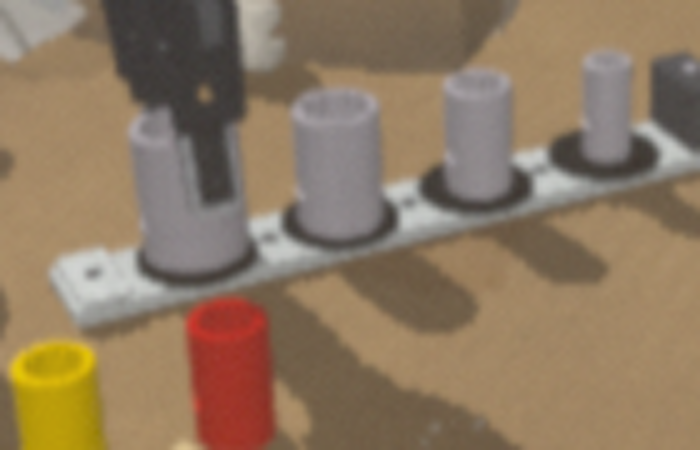

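```bash
python3 -m creep '[[[0,0,0],0],[[0,0,0],0],[[0,0,0],0],[[0,0,0],0],[[0,0,0],0],[[0,0,0],0],[[0,0,0],0]]' 1; python3 -m creep '[[[-1.5,0,-0.2],0],[[-3,0,-0.4],0],[[-3,0,-0.4],0],[[-2,0,-0.3],0],[[0,0,0],0]]' 1; python3 -m creep '[[[0,3,-1.5],0],[[-0.5,4,-2],0],[[-0.5,4.5,-2.5],0],[[-0.5,4.5,-2.5],0],[[-0.5,4.5,-2.5],0],[[0,3,-2],0],[[0,0,0],0]]';  python3 -c "
from h import *
delta(.6,0,.2)
from plant import snapshot
p,d=snapshot('scene');cv2.imwrite('pics/sc7.png',cv2.resize(p[140:300,220:480,::-1],None,fx=3,fy=3,interpolation=cv2.INTER_CUBIC))
p,d=snapshot('top');cv2.imwrite('pics/t7.png',cv2.resize(p[140:290,225:485,::-1],None,fx=3,fy=3));np.save('t7.npy',p);np.save('t7d.npy',d)"
```

```text
time_s: 32.1
eef_pos: [0.6296, 0.149, 0.0542]
orientation: [[-0.169, 0.184, 0.968], [0.006, 0.983, -0.185], [-0.986, -0.025, -0.167]]
force: [-0.1, 0.4, -0.1]
gripper_width: 0.0853
time_s: 32.6
eef_pos: [0.6329, 0.1509, 0.1562]
orientation: [[-0.17, 0.184, 0.968], [0.006, 0.983, -0.185], [-0.985, -0.025, -0.168]]
force: [0.3, 0.1, 0.6]
gripper_width: 0.085
time_s: 33.3
eef_pos: [0.5532, 0.4076, 0.1911]
orientation: [[-0.169, 0.189, 0.967], [0.007, 0.982, -0.191], [-0.986, -0.025, -0.167]]
force: [-0.7, 0.0, -0.1]
gripper_width: 0.0855
t 33.3 pos [0.5532 0.4076 0.1911] F [-0.7  0.  -0.1] w 0.0855 tilt -0.9856
tool delta cm [ -1.95 -39.15  12.15] yaw to bar-cross rad -0.004 q [28. 35. 72.  5. 82. 38.]
```

View pics/sc7.png

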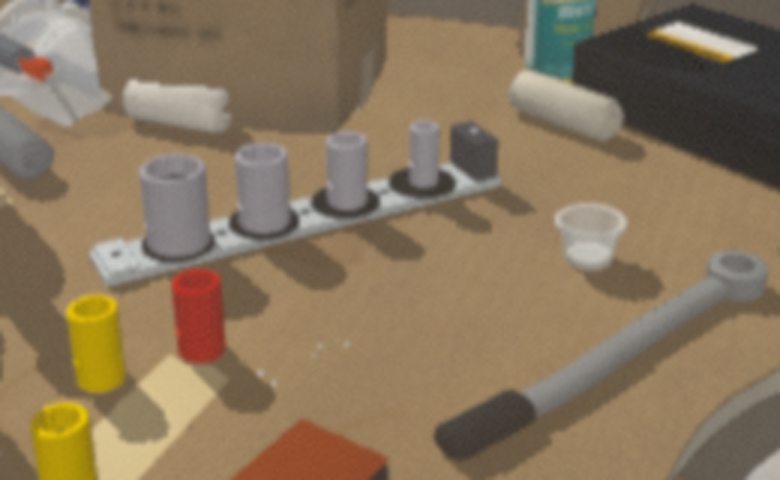

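View pics/t7.png

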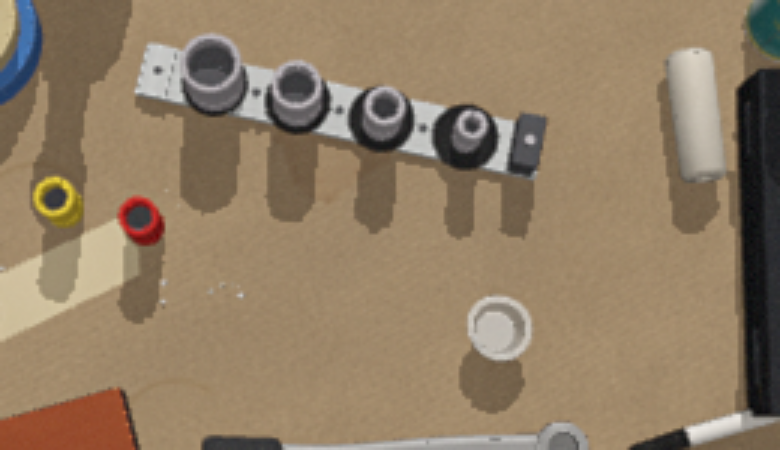

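All four stand in size order with the smallest by the stop, and the cup is upright in place. I'll measure the centring.

```bash
python3 - <<'E'
from h import *
d=np.load('t7d.npy');W=cloud('top',d);z=W[...,2]
H={'24':.06,'32':.064,'40':.068,'48':.072}
def rim(x,y,h):
    m=(abs(z-h)<.006)&(np.hypot(W[...,0]-x,W[...,1]-y)<.036)
    t=W[m];c=(t.min(0)+t.max(0))/2
    return c,np.percentile(t[:,2],85)
for k in SEAT:
    c,top=rim(*SEAT[k],H[k]);print(k,"off mm",((c[:2]-SEAT[k])*1000).round(1),"top",top.round(4))
c,top=rim(.4266,-.0819,.036);print("cup",c[:2].round(4),top.round(4))
E
```

```text
24 off mm [-2.6  1.1] top 0.0615
32 off mm [-2.7  0.6] top 0.0656
40 off mm [-1.8  1.4] top 0.0701
48 off mm [0.7 0.1] top 0.0734
cup [ 0.4265 -0.0819] 0.036
```

```bash
python3 -c "
from plant import order,telemetry
print(order.finish_job()); s=telemetry.observe(); print(s['time_s'],s['force'])"
```

```text
the job is handed in; nothing more can be done
None
the job is handed in; nothing more can be done
```

All four sockets stand upright on the rail in size order: 24 next to the stop block, then 32, 40, and 48 at the far end. The job was handed in at about 33 s of the 91 s allowed.

**Last checks:**
- **Centring:** the rims measured within 3 mm of their seat centres: 24 and 32 about 2.8 mm off, 40 about 2.3 mm, 48 about 0.7 mm. The rim tops were 1–2 mm above their expected heights, within the camera calibration.
- **Cup:** it was found where it started, to 0.1 mm, and upright.
- **Robot:** the gripper was clear of everything. The highest contact force I read was about 14 N, while seating the 24.

**What did not go cleanly:** the tool drifted in tilt over the moves, up to about 10° by the last socket, and the rows could not correct it. So the later sockets were set down slightly tilted and righted themselves on release. I allowed for this when choosing where to set them down. In the final pictures all four stand straight.

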